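# Empty the carton sealer's catch tray and hold its sprung rod at the mark

### The job

Clear the stall's carton sealer for its next batch: move both sealed cartons from the steel catch tray into the blue tote, set down (not dropped) upright and side by side on its floor, and let go of them. Then grip the orange handle of the sealer's sprung telescoping rod, pull it straight out until its black pointer lines up with the red length mark, and finish while still gripping it and holding it there against the spring, since it snaps back when let go. Leave the red mark and everything else on the table where they are.

Things in the scene. Friction and masses are not known exactly. Their poses are not given: they have to be found in the camera images.
- carton_a_mid (a point): The first of two alike cartons: sealed white carton of rice balls with a red band round it, 86 (its x) x 58 (its y) x 52 mm high, about 160 g (110 to 220 g); starts upright in the steel catch tray. This point is its centre, 26 mm above its underside; z up. 
- carton_b_mid (a point): The second of the two cartons, the same in all respects: sealed white carton of rice balls with a red band round it, 86 (its x) x 58 (its y) x 52 mm high, about 160 g (110 to 220 g); starts upright in the steel catch tray. This point is its centre, 26 mm above its underside; z up. 
- tray_mid (a point): Centre of the floor of the steel catch tray, fixed to the sealer: 200 (its x) x 310 (its y) mm outside, floor 10 mm above the table, 4 mm walls with the rim 32 mm above the table. Its +y end meets the upright face of the sealer, a cream box 240 mm high and 400 mm wide with a film roll on top up to 330 mm.
- sleeve_mouth (a point): Mouth of the fixed 34 mm thick sleeve on the sealer's face from which the telescoping rod (14 mm thick) slides out level along this frame's -y; on the rod's axis, 60 mm above the table, 58 mm out from the sealer's upright face and 57 mm behind the handle's centre at rest.
- tote_in (a point): Blue open tote fixed to the table, outside 220 (its x) x 300 (its y) x 75 mm high, walls and floor 5 mm thick. This point is the centre of its inner floor, z up. Both cartons fit side by side along its y.
- grip (a point): Orange upright handle block on the end of the telescoping rod, 44 (its x) x 16 (its y, along the rod) x 78 mm high, its top 130 mm above the table. This point is its middle, 25 mm below its top and 45 mm above the rod's axis. It pulls out level along this frame's -y; z is up. Can be pinched from above, fingers before and behind it.
- rod (a joint): How far the rod is pulled out (m), 0 at rest against its stop, at most 0.18. The inner spring pulls it back with 3.6 N at rest, growing by 60 N/m (about 8 to 12.6 N at the mark); it snaps back when let go.
- pointer_tip (a point): Tip of the thin black pointer that sticks out 54 mm sideways (frame +x) from the handle's centre, 69 mm above the table; it moves with the rod beside the white scale bar. Frame axes as the handle's.
- mark_clip (a point): Red length mark: a clip 22 (x) x 5 (y, along the rod) x 18 mm high that sits on the white scale bar (14 mm wide, top 62 mm above the table), which runs parallel to the rod, 70 mm from it on the pointer's side. This point is its middle, 69 mm above the table. The pointer lines up with it when both have the same y along the rod. Frame axes as the handle's. Its place along the bar differs from start to start; it slides if pushed and must not be.
- mark (a joint): Where the red mark is set along the bar (m), 0.07 to 0.15; the pointer lines up with it when joint rod has this same value.
- jar: Glass jar with red cap, 64 mm across, 100 mm high, loose; origin under its centre. Leave alone.
- bottle: Bottle with green cap, 56 mm across, 170 mm high, loose; origin under its centre. Leave alone.
- cup: White cup, 68 mm across, 75 mm high, loose; origin under its centre. Leave alone.
- spatula: Spatula 240 mm long with a wooden handle, lying flat along its x, loose. Leave alone.
- pin: Plain wooden rolling pin 32 mm thick, 200 mm long, lying, loose; origin at its underside. Leave alone.

How it is judged:
On the way, in this order (a step that is already met when the one before it is completed fails the run):
1. both cartons stand upright side by side on the tote's floor, released (x of carton_a_mid in the frame of tote_in between -0.085 and 0.085 m and y of carton_a_mid in the frame of tote_in between -0.125 and 0.125 m and z of carton_a_mid in the frame of tote_in between 0.018 and 0.036 m and angle between each of carton_a_mid, carton_b_mid's own z axis and vertical below 0.2 rad and contact force between the fingers and carton_a below 0.1 N and linear speed of each of carton_a, carton_b below 0.05 m/s and x of carton_b_mid in the frame of tote_in between -0.085 and 0.085 m and y of carton_b_mid in the frame of tote_in between -0.125 and 0.125 m and z of carton_b_mid in the frame of tote_in between 0.018 and 0.036 m and contact force between the fingers and carton_b below 0.1 N), for 0.2 s.
2. the rod is held by the fingers with its pointer at the red mark (y of pointer_tip in the frame of mark_clip between -0.005 and 0.005 m and contact force between the fingers and rod above 4 N and velocity of joint rod between -0.02 and 0.02 m/s and contact force between rod and carton_a below 0.2 N and contact force between rod and carton_b below 0.2 N), for 0.3 s.
At the end, for the whole second after the job is handed in: Both cartons upright (within 0.2 rad) on the tote's floor, not touched by the fingers and at rest; the rod's pointer within 5 mm of the red mark along the rod, still, held there by the fingers alone (more than 4 N of contact) (all of step 1 and all of step 2); the arm keeps its last pose, push and grip.
It fails at once if the jar, bottle, cup (40 mm), spatula or rolling pin (50 mm) is pushed away by more than this (distance of any of jar, bottle, cup from where it was at the start of the episode above 0.04 m or distance of any of spatula, pin from where it was at the start of the episode above 0.05 m).
It fails at once if the jar, bottle or cup is tipped over (angle between any of jar, bottle, cup's own z axis and vertical above 0.6 rad).
It fails at once if the red length mark is shifted by more than 6 mm (distance of mark_clip from where it was at the start of the episode above 0.006 m).
It fails at once if a carton is dropped (falls freely by more than about 4 cm) ((contact force between the fingers and carton_a below 0.05 N and linear speed of carton_a above 0.9 m/s) or (contact force between the fingers and carton_b below 0.05 N and linear speed of carton_b above 0.9 m/s)).
It also fails if it takes over 72 s, if anything falls off the work surface, if the arm or the gripper's body presses on something with over 40 N, if the wrist force passes 120 N, or if a joint passes its speed limit or range.

### The arm

A 6-joint arm with a two-finger parallel gripper is mounted at the origin on the work surface. World frame = base frame: x ahead of the robot, y to its left, z up, the work surface at z = 0. Lengths are in m, angles in rad, forces in N, time in s.
With the tool pointing down it reaches from about 0.35 to 0.975 m from the base axis. Payload 4.9 kg.
Tool frame: the origin (TCP) lies on the centre line of the jaws, within the pads' length; the fingertips stand ctrl.tcp_to_tips ahead of it and the grasp point (between the pads) lies 3 mm ahead of it (ctrl.tcp_to_tips is the distance from the TCP to the fingertips, in m); z points along the fingers, y is the direction in which the jaws open and shut (so a half turn about z gives the same grasp; the last joint's range is limited). The gripper opens to 85 mm and grips with 20 to 120 N. Pads are 22 mm wide; open, the fingers measure 114 mm over their backs; the gripper's body (76 mm by 85 mm) begins 54 mm behind the grasp point. The pads swing forward as they close: fully open they stand 13 mm farther back than shut.
Start: joints at [-1.394, 0.053, 1.613, -0, 1.476, -0.119], TCP at [0.182, -0.598, 0.253] pointing down, gripper open.
Joint ranges: [-3.01, 3.01], [-1.01, 2.22], [0.06, 2.58], [-1.02, 4.17], [0.09, 2.62], [-3.14, 3.14]. Speed limits (rad/s): [2.57, 2.57, 3.14, 3.14, 3.14, 3.14].

### API

Orientations are given as a rotation vector (axis times angle).
In Python, from station import ctrl, vision gives the robot as it stands.
- The arm moves only by the tool jog_arm, never from a script. Its argument "deltas" is a list of rows, each a list of 7 numbers: the turn, a rotation vector about the tool's x, y, z in rad, then the shift along the tool's x, y, z in cm, then the opening, from 0 (shut) to 1 (fully open). A call has 1 to 12 rows; each row shifts and turns the commanded pose from where the row before left it, along the tool's axes as they then stand; what a row does not reach is not made up. A row lasts 1/12 s, in which the tool goes at most 41.7 mm and 7.16 degrees, less where a joint would pass 70% of its speed; a pose out of reach is approached as far as the arm can. A call with a gripper value outside its range is refused whole. The fingers move at their own pace and stop on an object; "grip_force" is the grip in N (left out, the last holds). Time passes only in rows, so rows that do not move let the fingers close. It gives the time, the measured TCP pose, the force and the opening at its end, in the units of the state.
- ctrl.get_obs(): the state, without advancing time (a new reading comes with each control period).
- vision.get_image(name): name is "scene" or "top"; returns (picture, depth): 384x512x3 uint8, red, green, blue; 384x512 float32, m along the optical axis (not along the pixel's ray), 0 where there is no reading.
- vision.calibration(name): a dict with "fx", "fy", "cx", "cy" (pixels), "dist" ([k1, k2, p1, p2, k3] as OpenCV has them; the pictures are not rectified), "rvec" (rotation vector, rad) and "tvec" (3), from world to camera coordinates, as OpenCV has them. Camera axes: x right, y down, z forward; pixel columns grow to the right and rows downward; lengths in m; the calibration is good to about 2 mm. A picture is of the moment at which its call begins. calibration takes no time and is no camera call.
- ctrl.finish_job(): hands the job in, once; it reports no verdict.
The state is a dict: "t": time; "q": joint angles; "dq": joint speeds; "effort": joint torques, N m; "tool_pos": TCP position; "tool_rot": TCP orientation; "contact_force": force on the tool from outside, world axes, zero at the start; "wrist_torque": the same for the moment, N m; "opening": finger opening in m.
Only numpy, scipy, OpenCV 4.12 (cv2) and the standard library are available. Lean on these libraries where they do the work, as an engineer would, in place of code of your own. Each camera call takes 0.05 s, during which the arm holds its last target. There are 200 camera calls.

## Working session

There is one attempt and no reset: what is moved stays moved. The work goes in short steps, Python scripts to look and compute and a tool call to move; the robot and the scene stay as the last step left them, time stands still between calls to the robot, and variables do not carry over. Pictures are saved under pics/ and viewed, about 8 in all and at most 12, crops included, and the job is handed in when it is done.

Besides the shell and the picture viewer there is one more tool, called after "Call:" by a JSON object that holds its "method" and its "body". jog_arm: Moves the arm, as the interface text tells. Its arguments: {"type":"object","properties":{"deltas":{"type":"array"},"grip_force":{"type":"number"}},"required":["deltas"]}

```bash
mkdir -p pics; ls
cat > h.py <<'E'
import numpy as np, cv2
from station import ctrl, vision
from scipy.spatial.transform import Rotation as R
def snap(n, f=None):
    im,d=vision.get_image(n)
    if f: cv2.imwrite('pics/'+f, im[:,:,::-1])
    return im,d
def pts(n,d):
    "world point for each pixel from depth"
    c=vision.calibration(n); K=np.array([[c['fx'],0,c['cx']],[0,c['fy'],c['cy']],[0,0,1.]])
    h,w=d.shape; u,v=np.meshgrid(np.arange(w),np.arange(h))
    p=cv2.undistortPoints(np.stack([u,v],-1).reshape(-1,1,2).astype(np.float64),K,np.array(c['dist'],float)).reshape(h,w,2)
    P=np.concatenate([p,np.ones((h,w,1))],-1)
    Rm=R.from_rotvec(np.ravel(c['rvec'])).as_matrix(); t=np.ravel(c['tvec'])
    return (P*d[...,None]-t)@Rm
def ray(n,uv,z):
    c=vision.calibration(n); K=np.array([[c['fx'],0,c['cx']],[0,c['fy'],c['cy']],[0,0,1.]])
    p=cv2.undistortPoints(np.array(uv,float).reshape(-1,1,2),K,np.array(c['dist'],float)).reshape(-1,2)
    Rm=R.from_rotvec(np.ravel(c['rvec'])).as_matrix(); t=np.ravel(c['tvec'])
    D=np.c_[p,np.ones(len(p))]@Rm; C=-t@Rm
    return C+D*((z-C[2])/D[:,2])[:,None]
E
python3 - <<'E'
from h import *
for n in('scene','top'):
    im,d=snap(n,n+'0.png'); np.savez(n+'0.npz',im=im,d=d)
    c=vision.calibration(n); Rm=R.from_rotvec(np.ravel(c['rvec'])).as_matrix(); print(n,-np.ravel(c['tvec'])@Rm, Rm[2])
o=ctrl.get_obs(); print(o, ctrl.tcp_to_tips)
E
```

```text
pics
scene [1.16864043 0.32314768 0.84620061] [-0.60966923 -0.33525744 -0.71826588]
top [ 0.41495528 -0.04110072  1.38313319] [ 0.08150733  0.00517662 -0.9966593 ]
{'t': 0.1, 'q': array([-1.39403331e+00,  5.32768149e-02,  1.61415138e+00, -9.79547649e-06,
        1.47599327e+00, -1.19012046e-01]), 'dq': array([-0.00024361, -0.00141416, -0.00296443, -0.00120757,  0.00064537,
       -0.00180841]), 'effort': array([-6.40897397e-04, -3.94902456e+01, -3.71366394e+01, -2.44492994e-04,
        3.87814376e-03, -6.88987129e-06]), 'tool_pos': array([ 0.18207462, -0.59734809,  0.25219779]), 'tool_rot': array([-3.10549275e+00, -4.62642836e-01,  9.81911461e-05]), 'contact_force': array([ 0.40145161, -0.44975849,  0.33631754]), 'wrist_torque': array([-0.01347278, -0.00633073, -0.03048751]), 'opening': 0.08514751764536062} 0.022
```

View pics/scene0.png

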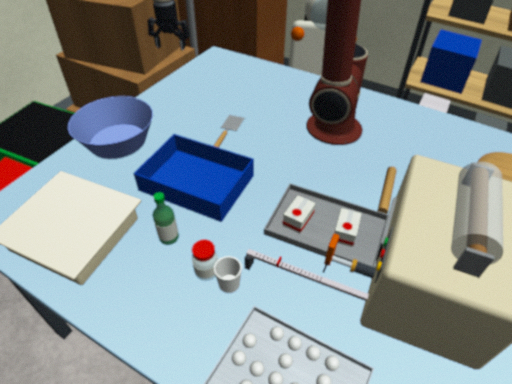

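View pics/top0.png

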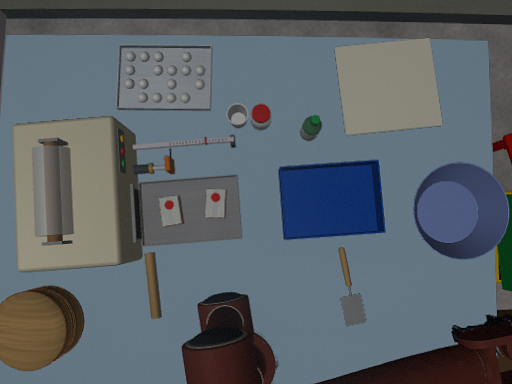

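The sealer sits at +y (left in the top view), with the two cartons in the tray at about (170,210) and (215,203). The tote is at (331,200), the orange handle at (169,163), and the red mark at about (206,141). Next I'll measure these.

```bash
python3 - <<'E'
from h import *
L={n:np.load(n+'0.npz') for n in('scene','top')}
P={n:pts(n,L[n]['d']) for n in L}
H={n:cv2.cvtColor(L[n]['im'],cv2.COLOR_RGB2HSV) for n in L}
def rect(m,n,name,lo=0,hi=9):
    p=P[n][m]; 
    if len(p)<4: print(n,name,len(p));return
    r=cv2.minAreaRect(p[:,:2].astype(np.float32))
    print(n,name,len(p),'c',np.round(r[0],4),'size',np.round(r[1],4),'ang',round(r[2],1),'z',np.round(np.percentile(p[:,2],[5,50,95]),3))
def comps(m,n,name,minA=15):
    k,l,s,c=cv2.connectedComponentsWithStats(m.astype(np.uint8))
    for i in range(1,k):
        if s[i,4]>=minA: print(' px',np.round(c[i],1),end=' '); rect(l==i,n,name)
for n in L:
    h,s,v=[H[n][...,i].astype(int) for i in range(3)]; z=P[n][...,2];x=P[n][...,0];y=P[n][...,1]
    ws=(x>.1)&(x<1)&(abs(y)<.7)
    comps(ws&(s<70)&(z>.05)&(z<.075)&(x<.65)&(y>-.05)&(x>.3),n,'carton top')
    comps(ws&(h>105)&(h<130)&(s>150)&(z>.062)&(z<.09),n,'tote rim')
    comps(ws&(h>105)&(h<130)&(s>150)&(z<.03),n,'tote floor')
    comps(ws&(h>5)&(h<20)&(s>170)&(z>.075)&(z<.15)&(y>.1),n,'handle')
    comps(ws&((h<6)|(h>174))&(s>120)&(v>70)&(z>.04)&(z<.1),n,'red',3)
    comps(ws&(z>.08)&(z<.2)&(y<.1)&(x>.4),n,'tall')
    comps(ws&(s<60)&(z>.053)&(z<.068)&(x>.62)&(y>-.1),n,'scale bar')
    m=ws&(y>.1)&(z>.21)&(z<.26)&(x>.1); rect(m,n,'sealer top')
    comps(ws&(z>.02)&(z<.045)&(x<.7)&(x>.3)&(y>-.1)&(y<.35),n,'rim',20)
E
python3 -c "
import cv2
a=cv2.imread('pics/top0.png')[100:260,100:260];b=cv2.imread('pics/scene0.png')[170:310,230:400]
cv2.imwrite('pics/c0.png',cv2.hconcat([cv2.resize(a,(400,400),interpolation=2),cv2.resize(b,(400,400),interpolation=2)]))"
```

```text
px [299.2 209.5] scene carton top 493 c [0.495  0.0831] size [0.0593 0.0885] ang 89.0 z [0.054 0.063 0.065]
 px [348.3 222.5] scene carton top 509 c [0.471  0.2206] size [0.0909 0.0586] ang 10.1 z [0.055 0.063 0.065]
 px [353.7 267. ] scene carton top 331 c [0.6172 0.2757] size [0.0635 0.1248] ang 1.4 z [0.057 0.068 0.074]
 px [193.2 172.3] scene tote rim 975 c [ 0.5111 -0.2661] size [0.2233 0.2995] ang 4.8 z [0.063 0.071 0.077]
 px [196.5 173.2] scene tote floor 3091 c [ 0.488  -0.2826] size [0.1735 0.2691] ang 4.9 z [0.004 0.007 0.024]
 px [210.3 203. ] scene tote floor 456 c [ 0.5523 -0.1566] size [0.1435 0.2837] ang 52.7 z [0.007 0.019 0.029]
 px [146.  189.6] scene tote floor 73 c [ 0.6281 -0.3684] size [0.0047 0.0652] ang 5.9 z [0.008 0.019 0.029]
 px [332.  246.2] scene handle 160 c [0.6039 0.2201] size [0.0476 0.0145] ang 5.0 z [0.083 0.129 0.132]
 px [296.3 211.9] scene red 48 c [0.5127 0.0819] size [0.0261 0.0223] ang 23.6 z [0.061 0.064 0.066]
 px [347.  225.6] scene red 48 c [0.4876 0.2217] size [0.0225 0.0214] ang 68.7 z [0.061 0.064 0.066]
 px [200.  240.3] scene red 3

[... 4618 characters left out ...]
0.068]
 px [165.2 143.9] top scale bar 381 c [0.6781 0.232 ] size [0.0886 0.2187] ang 7.0 z [0.056 0.062 0.067]
 px [220.3 139.4] top scale bar 140 c [0.6874 0.0713] size [0.0184 0.0805] ang 6.6 z [0.056 0.062 0.067]
top sealer top 12104 c [0.4515 0.3611] size [0.5272 0.4769] ang 5.2 z [0.233 0.24  0.244]
 px [135.7 156.9] top rim 30 c [0.6372 0.3355] size [0.05   0.0035] ang 5.1 z [0.023 0.037 0.044]
 px [178.9 209.2] top rim 635 c [0.4617 0.1657] size [0.2623 0.3155] ang 3.7 z [0.023 0.033 0.041]
 px [180.3 208.9] top rim 35 c [0.4746 0.1925] size [0.0847 0.0041] ang 7.8 z [0.023 0.033 0.044]
 px [149.9 259.1] top rim 133 c [0.3201 0.2838] size [0.042  0.0316] ang 5.7 z [0.021 0.03  0.036]
```

View pics/c0.png

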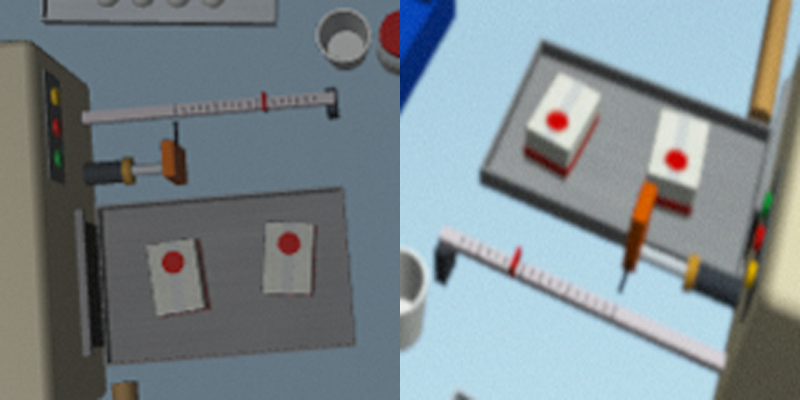

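Crop: the cartons' long sides run roughly along world x, at about -1° and +10.4° yaw. The red mark is at (264,101) in the left pane and the pointer is beside the bar at (177,130). Now the first carton at (0.495, 0.084).

Call:
{"method": "jog_arm", "body": {"deltas": [[0,0,0.104,0,0,0,1],[0,0,0.104,0,0,0,1],[0,0,0.104,0,0,0,1],[0,0,0,1.565,-3.4,0,1],[0,0,0,1.565,-3.4,0,1],[0,0,0,1.565,-3.4,0,1],[0,0,0,1.565,-3.4,0,1],[0,0,0,1.565,-3.4,0,1],[0,0,0,1.565,-3.4,0,1],[0,0,0,1.565,-3.4,0,1],[0,0,0,1.565,-3.4,0,1],[0,0,0,1.565,-3.4,0,1]]}}

```text
t: 1.1
tool_pos: [0.3281, -0.2923, 0.2528]
tool_rot: [-3.141, 0.026, 0.0]
contact_force: [0.2, 0.0, 0.5]
opening: 0.0853
```

Call:
{"method": "jog_arm", "body": {"deltas": [[0,0,0,1.565,-3.4,0,1],[0,0,0,1.565,-3.4,0,1],[0,0,0,1.565,-3.4,0,1],[0,0,0,1.565,-3.4,0,1],[0,0,0,1.565,-3.4,0,1],[0,0,0,1.565,-3.4,0,1],[0,0,0,1.565,-3.4,0,1],[0,0,0,1.565,-3.4,0,1],[0,0,0,1.565,-3.4,0,1],[0,0,0,1.565,-3.4,0,1],[0,0,0,1.565,-3.4,0,1],[0,0,0,0,0,0,1]]}}

```text
t: 2.1
tool_pos: [0.5072, 0.0818, 0.2526]
tool_rot: [-3.139, 0.016, 0.001]
contact_force: [-0.3, 0.3, -0.6]
opening: 0.0852
```

```bash
cat >> h.py <<'E'
def go(x,y,z,yaw):
    "offset to target: dx,dy,dz cm in tool axes (after turning to yaw), turn about tool z"
    o=ctrl.get_obs(); M=R.from_rotvec(o['tool_rot']).as_matrix(); psi=np.arctan2(M[1,0],M[0,0])
    d=np.array([x,y,z])-o['tool_pos']; c,s=np.cos(yaw),np.sin(yaw)
    print('t',round(o['t'],2),'pos',np.round(o['tool_pos'],4),'yaw',round(np.degrees(psi),2),'tilt',np.round(M[:2,2],3),'open',round(o['opening'],4),'F',np.round(o['contact_force'],1))
    print(' turn z',round(psi-yaw,4),'shift cm',np.round([100*(c*d[0]+s*d[1]),100*(s*d[0]-c*d[1]),-100*d[2]],2))
E
python3 - <<'E'
from h import *
go(.4948,.0838,.038,np.radians(-1.2))
# bar direction and lines, along-rod geometry
L={n:np.load(n+'0.npz') for n in('scene','top')}
for n in L:
    H=cv2.cvtColor(L[n]['im'],cv2.COLOR_RGB2HSV).astype(int); P=pts(n,L[n]['d']); x,y,z=[P[...,i] for i in range(3)]
    m=(z>.055)&(z<.07)&(H[...,1]<60)&(x>.655)&(x<.71)&(y>.04)&(y<.31)
    v=cv2.fitLine(P[m][:,:2].astype(np.float32),cv2.DIST_HUBER,0,.001,.001).ravel(); print(n,'bar yaw',np.degrees(np.arctan(-v[0]/v[1])),v[2:],m.sum())
    # tote/tray: dark walls; pointer: dark pixels near bar
    m=(H[...,2]<75)&(z>.03)&(z<.1)&(x>.61)&(x<.665)&(y>.18)&(y<.25)
    vv,uu=np.nonzero(m); print('ptr',len(uu),list(zip(uu,vv))[:14]); 
    if len(uu): print(np.round(ray(n,np.c_[uu,vv],.069).mean(0),4))
    m=((H[...,0]<8)|(H[...,0]>172))&(H[...,1]>90)&(x>.65)&(x<.72)&(y>.08)&(y<.16)
    vv,uu=np.nonzero(m); print('clip',len(uu),np.c_[uu,vv].mean(0),np.round(ray(n,np.c_[uu,vv],.073).mean(0),4))
E
```

```text
t 2.1 pos [0.5072 0.0818 0.2526] yaw -0.59 tilt [-0.001  0.002] open 0.0852 F [-0.3  0.3 -0.6]
 turn z 0.0107 shift cm [-1.24 -0.17 21.46]
scene bar yaw 5.6055474 [0.679375  0.1872067] 711
ptr 25 [(np.int64(326), np.int64(254)), (np.int64(326), np.int64(255)), (np.int64(327), np.int64(255)), (np.int64(326), np.int64(256)), (np.int64(327), np.int64(256)), (np.int64(329), np.int64(256)), (np.int64(327), np.int64(257)), (np.int64(327), np.int64(258)), (np.int64(328), np.int64(258)), (np.int64(326), np.int64(259)), (np.int64(327), np.int64(259)), (np.int64(326), np.int64(260)), (np.int64(327), np.int64(260)), (np.int64(328), np.int64(260))]
[0.6201 0.2184 0.069 ]
clip 20 [278.4 261.2] [0.6872 0.1176 0.073 ]
top bar yaw 5.3323464 [0.67878973 0.17580973] 430
ptr 15 [(np.int64(170), np.int64(149)), (np.int64(170), np.int64(150)), (np.int64(170), np.int64(151)), (np.int64(170), np.int64(152)), (np.int64(170), np.int64(153)), (np.int64(170), np.int64(154)), (np.int64(170), np.int64(155)), (np.int64(172), np.int64(159)), (np.int64(172), np.int64(160)), (np.int64(173), np.int64(160)), (np.int64(172), np.int64(161)), (np.int64(173), np.int64(161)), (np.int64(172), np.int64(162)), (np.int64(173), np.int64(162))]
[0.6318 0.2175 0.069 ]
clip 9 [205.22222222 140.55555556] [0.6821 0.1153 0.073 ]
```

Call:
{"method": "jog_arm", "body": {"deltas": [[0,0,0.0107,0,0,0,1],[0,0,0,-1.24,-0.17,0,1],[0,0,0,0,0,3.4,1],[0,0,0,0,0,3.4,1],[0,0,0,0,0,3.4,1],[0,0,0,0,0,3.4,1],[0,0,0,0,0,2.4,1],[0,0,0,0,0,0,1],[0,0,0,0,0,0,1]]}}

```text
t: 2.85
tool_pos: [0.4924, 0.078, 0.0921]
tool_rot: [3.141, -0.045, -0.006]
contact_force: [-1.0, -1.1, 0.2]
opening: 0.0849
```

Run:
```python
from h import *
go(.4948,.0838,.038,np.radians(-1.2))
```

```text
t 2.85 pos [0.4924 0.078  0.0921] yaw -1.64 tilt [-0.004 -0.   ] open 0.0849 F [-1.  -1.1  0.2]
 turn z -0.0078 shift cm [ 0.23 -0.58  5.41]
```

Call:
{"method": "jog_arm", "body": {"deltas": [[0,0,0,0.2,-0.5,0,1],[0,0,0,0,0,0,1],[0,0,0,0,0,0,1],[0,0,0,0,0,0,1]]}}

```text
t: 3.18
tool_pos: [0.4972, 0.0841, 0.0952]
tool_rot: [-3.141, 0.042, -0.005]
contact_force: [0.3, 0.8, -0.5]
opening: 0.0856
```

Run:
```python
from h import *
go(.4948,.0838,.038,np.radians(-1.2))
```

```text
t 3.18 pos [0.4972 0.0841 0.0952] yaw -1.53 tilt [0.003 0.   ] open 0.0856 F [ 0.3  0.8 -0.5]
 turn z -0.0058 shift cm [-0.24  0.03  5.72]
```

Call:
{"method": "jog_arm", "body": {"deltas": [[0,0,0,-0.1,0,2,1],[0,0,0,0,0,2,1],[0,0,0,0,0,1.6,1],[0,0,0,0,0,0,1],[0,0,0,0,0,0,0.5],[0,0,0,0,0,0,0.3],[0,0,0,0,0,0,0.3],[0,0,0,0,0,0,0.3],[0,0,0,0,0,0,0.3],[0,0,0,0,0,0,0.3]], "grip_force": 40}}

```text
t: 4.02
tool_pos: [0.4964, 0.0841, 0.0391]
tool_rot: [-3.141, 0.042, -0.005]
contact_force: [-0.4, -0.1, 5.9]
opening: 0.0578
```

Run:
```python
from h import *
go(.4948,.0838,.038,np.radians(-1.2))
```

```text
t 4.02 pos [0.4964 0.0841 0.0391] yaw -1.53 tilt [0.003 0.   ] open 0.0578 F [-0.4 -0.1  5.9]
 turn z -0.0058 shift cm [-0.16  0.03  0.11]
```

Call:
{"method": "jog_arm", "body": {"deltas": [[0,0,0,0,0,-0.7,0.3],[0,0,0,0,0,-1.5,0.3],[0,0,0,0,0,-3,0.3],[0,0,0,0,0,-3,0.3],[0,0,0,0,0,-3,0.3],[0,0,0,0,0,-1.3,0.3],[0,0,-0.055,0,0,0,0.3],[0,0,-0.055,0,0,0,0.3],[0,0,0,0,0,0,0.3]]}}

```text
t: 4.77
tool_pos: [0.4944, 0.084, 0.1617]
tool_rot: [-3.139, -0.132, 0.002]
contact_force: [0.6, -0.1, -1.6]
opening: 0.0575
```

Run:
```python
from h import *
go(.5165,-.3318,.035,np.radians(4.8))
```

```text
t 4.77 pos [0.4944 0.084  0.1617] yaw 4.81 tilt [-0.001  0.   ] open 0.0575 F [ 0.6 -0.1 -1.6]
 turn z 0.0001 shift cm [-1.27 41.62 12.67]
```

Call:
{"method": "jog_arm", "body": {"deltas": [[0,0,0,0,1.5,0,0.3],[0,0,0,-0.1,3,0,0.3],[0,0,0,-0.1,3.5,0,0.3],[0,0,0,-0.1,3.5,0,0.3],[0,0,0,-0.1,3.5,0,0.3],[0,0,0,-0.1,3.5,0,0.3],[0,0,0,-0.1,3.5,0,0.3],[0,0,0,-0.1,3.5,0,0.3],[0,0,0,-0.1,3.5,0,0.3],[0,0,0,-0.1,3.5,0,0.3],[0,0,0,-0.1,3.5,0,0.3],[0,0,0,-0.1,3,0,0.3]]}}

```text
t: 5.77
tool_pos: [0.5155, -0.3074, 0.1608]
tool_rot: [-3.138, -0.126, 0.003]
contact_force: [-0.0, -0.3, -2.6]
opening: 0.0577
```

Call:
{"method": "jog_arm", "body": {"deltas": [[0,0,0,0,2,0,0.3],[0,0,0,0,0,0,0.3],[0,0,0,0,0,0,0.3],[0,0,0,0,0,0,0.3]]}}

```text
t: 6.1
tool_pos: [0.5175, -0.3246, 0.161]
tool_rot: [-3.137, -0.129, 0.003]
contact_force: [-0.2, -0.1, -2.5]
opening: 0.0578
```

Run:
```python
from h import *
go(.5165,-.3318,.035,np.radians(4.8))
```

```text
t 6.1 pos [ 0.5175 -0.3246  0.161 ] yaw 4.72 tilt [-0.002  0.002] open 0.0578 F [-0.2 -0.1 -2.5]
 turn z -0.0014 shift cm [-0.16  0.71 12.6 ]
```

Lowering, stopping about 1 cm short, then creeping down.

Call:
{"method": "jog_arm", "body": {"deltas": [[0,0,0,-0.1,0.7,1.5,0.3],[0,0,0,0,0,3,0.3],[0,0,0,0,0,3,0.3],[0,0,0,0,0,2.5,0.3],[0,0,0,0,0,1.4,0.3],[0,0,0,0,0,0.5,0.3],[0,0,0,0,0,0,0.3],[0,0,0,0,0,0,0.3]]}}

```text
t: 6.77
tool_pos: [0.5183, -0.3328, 0.0443]
tool_rot: [3.138, 0.131, 0.002]
contact_force: [0.2, -1.0, -0.9]
opening: 0.0576
```

Run:
```python
from h import *
go(.5165,-.3318,.035,np.radians(4.8))
```

```text
t 6.77 pos [ 0.5183 -0.3328  0.0443] yaw 4.78 tilt [ 0.001 -0.001] open 0.0576 F [ 0.2 -1.  -0.9]
 turn z -0.0003 shift cm [-0.17 -0.12  0.93]
```

Call:
{"method": "jog_arm", "body": {"deltas": [[0,0,0,0,0,0.4,0.3],[0,0,0,0,0,0.3,0.3],[0,0,0,0,0,0.1,0.3],[0,0,0,0,0,0.1,0.3],[0,0,0,0,0,0,0.3],[0,0,0,0,0,0,0.3]]}}

```text
t: 7.27
tool_pos: [0.5176, -0.3326, 0.0345]
tool_rot: [3.139, 0.13, 0.0]
contact_force: [-0.2, 0.6, -2.1]
opening: 0.0578
```

Call:
{"method": "jog_arm", "body": {"deltas": [[0,0,0,0,0,0.1,0.3],[0,0,0,0,0,0.1,0.3],[0,0,0,0,0,0,0.3]]}}

```text
t: 7.52
tool_pos: [0.518, -0.3329, 0.0342]
tool_rot: [3.139, 0.131, 0.0]
contact_force: [-5.3, 1.8, 7.6]
opening: 0.0577
```

Call:
{"method": "jog_arm", "body": {"deltas": [[0,0,0,0,0,0,0.8],[0,0,0,0,0,0,1],[0,0,0,0,0,0,1],[0,0,0,0,0,0,1],[0,0,0,0,0,-1,1],[0,0,0,0,0,-3,1],[0,0,0,0,0,-3.5,1],[0,0,0,0,0,-3.5,1],[0,0,0,0,0,-3,1],[0,0,0,0,0,0,1]]}}

```text
t: 8.35
tool_pos: [0.5211, -0.3353, 0.182]
tool_rot: [3.129, 0.13, 0.017]
contact_force: [0.8, -1.4, 1.0]
opening: 0.0853
```

Run:
```python
from h import *
go(.4706,.2194,.14,np.radians(10.4))
im,d=snap('scene','s1.png'); P=pts('scene',d); H=cv2.cvtColor(im,cv2.COLOR_RGB2HSV)
x,y,z=[P[...,i] for i in range(3)]
for nm,m in(('tote carton',(H[...,1]<70)&(z>.045)&(z<.07)&(x>.42)&(x<.6)&(y>-.4)&(y<-.12)),('tray carton',(H[...,1]<70)&(z>.05)&(z<.075)&(x>.4)&(x<.54)&(y>.15)&(y<.28))):
    r=cv2.minAreaRect(P[m][:,:2].astype(np.float32)); print(nm,r,np.percentile(P[m][:,2],[5,50,95]))
```

```text
t 8.35 pos [ 0.5211 -0.3353  0.182 ] yaw 4.77 tilt [ 0.011 -0.009] open 0.0853 F [ 0.8 -1.4  1. ]
 turn z -0.0982 shift cm [  5.05 -55.47   4.2 ]
tote carton ((0.515674352645874, -0.3315191864967346), (0.08943150192499161, 0.059340402483940125), 4.949952602386475) [0.04747402 0.05822341 0.0611075 ]
tray carton ((0.4693533778190613, 0.22030366957187653), (0.0896533727645874, 0.058542635291814804), 10.192197799682617) [0.05572116 0.06259448 0.06506626]
```

Call:
{"method": "jog_arm", "body": {"deltas": [[0,0,-0.098,0,0,0,1],[0,0,0,0.34,-3.7,0,1],[0,0,0,0.34,-3.7,0,1],[0,0,0,0.34,-3.7,0,1],[0,0,0,0.34,-3.7,0,1],[0,0,0,0.34,-3.7,0,1],[0,0,0,0.34,-3.7,0,1],[0,0,0,0.34,-3.7,0,1],[0,0,0,0.34,-3.7,0,1],[0,0,0,0.34,-3.7,0,1],[0,0,0,0.34,-3.7,0,1],[0,0,0,0.34,-3.7,0,1]]}}

```text
t: 9.4
tool_pos: [0.4797, 0.0762, 0.1711]
tool_rot: [-3.129, -0.284, 0.003]
contact_force: [1.9, 0.7, -0.4]
opening: 0.0855
```

Call:
{"method": "jog_arm", "body": {"deltas": [[0,0,0,0.34,-3.7,0,1],[0,0,0,0.34,-3.7,0,1],[0,0,0,0.34,-3.7,0,1],[0,0,0,0.34,-3.7,0,1],[0,0,0,0,0,0,1],[0,0,0,0,0,0,1],[0,0,0,0,0,0,1]]}}

```text
t: 9.98
tool_pos: [0.4672, 0.2222, 0.1712]
tool_rot: [3.128, 0.285, -0.003]
contact_force: [0.1, 0.2, -0.3]
opening: 0.0858
```

Run:
```python
from h import *
go(.4703,.2198,.038,np.radians(10.4))
```

```text
t 9.98 pos [0.4672 0.2222 0.1712] yaw 10.41 tilt [-0.002 -0.001] open 0.0858 F [ 0.1  0.2 -0.3]
 turn z 0.0001 shift cm [ 0.27  0.29 13.32]
```

Call:
{"method": "jog_arm", "body": {"deltas": [[0,0,0,0.25,0.25,0,1],[0,0,0,0,0,3,1],[0,0,0,0,0,3.2,1],[0,0,0,0,0,2,1],[0,0,0,0,0,0,1],[0,0,0,0,0,0,1],[0,0,0,0,0,0,1]]}}

```text
t: 10.57
tool_pos: [0.472, 0.22, 0.0918]
tool_rot: [-3.129, -0.282, -0.003]
contact_force: [-0.0, -0.4, -0.3]
opening: 0.0855
```

Run:
```python
from h import *
go(.4703,.2198,.038,np.radians(10.4))
```

```text
t 10.57 pos [0.472  0.22   0.0918] yaw 10.29 tilt [0.002 0.001] open 0.0855 F [-0.  -0.4 -0.3]
 turn z -0.0019 shift cm [-0.17 -0.01  5.38]
```

Call:
{"method": "jog_arm", "body": {"deltas": [[0,0,0,-0.1,0,2,1],[0,0,0,0,0,2,1],[0,0,0,0,0,1.2,1],[0,0,0,0,0,0,1],[0,0,0,0,0,0,0.5],[0,0,0,0,0,0,0.3],[0,0,0,0,0,0,0.3],[0,0,0,0,0,0,0.3],[0,0,0,0,0,0,0.3],[0,0,0,0,0,0,0.3]], "grip_force": 40}}

```text
t: 11.4
tool_pos: [0.4712, 0.2208, 0.0402]
tool_rot: [-3.128, -0.284, -0.005]
contact_force: [-0.1, 0.1, 6.5]
opening: 0.0576
```

Call:
{"method": "jog_arm", "body": {"deltas": [[0,0,0,0,0,-0.7,0.3],[0,0,0,0,0,-1.5,0.3],[0,0,0,0,0,-3,0.3],[0,0,0,0,0,-3,0.3],[0,0,0,0,0,-3,0.3],[0,0,0,0,0,-1.3,0.3],[0,0,0.05,0,0,0,0.3],[0,0,0.05,0,0,0,0.3],[0,0,0,0,0,0,0.3]]}}

```text
t: 12.15
tool_pos: [0.4692, 0.2203, 0.1628]
tool_rot: [3.139, 0.126, -0.001]
contact_force: [0.2, -0.4, -1.2]
opening: 0.058
```

Run:
```python
from h import *
go(.5055,-.202,.034,np.radians(4.8))
```

```text
t 12.15 pos [0.4692 0.2203 0.1628] yaw 4.61 tilt [-0.001 -0.   ] open 0.058 F [ 0.2 -0.4 -1.2]
 turn z -0.0034 shift cm [ 0.08 42.38 12.88]
```

Call:
{"method": "jog_arm", "body": {"deltas": [[0,0,0,0,1.5,0,0.3],[0,0,0,0,3,0,0.3],[0,0,0,0,3.5,0,0.3],[0,0,0,0,3.5,0,0.3],[0,0,0,0,3.5,0,0.3],[0,0,0,0,3.5,0,0.3],[0,0,0,0,3.5,0,0.3],[0,0,0,0,3.5,0,0.3],[0,0,0,0,3.5,0,0.3],[0,0,0,0,3.5,0,0.3],[0,0,0,0,3.5,0,0.3],[0,0,0,0,3,0,0.3]]}}

```text
t: 13.15
tool_pos: [0.5005, -0.1703, 0.1622]
tool_rot: [-3.138, -0.128, 0.002]
contact_force: [-0.4, 0.8, -0.9]
opening: 0.0576
```

Call:
{"method": "jog_arm", "body": {"deltas": [[0,0,0,0,2.4,0,0.3],[0,0,0,0,0.5,0,0.3],[0,0,0,0,0,0,0.3],[0,0,0,0,0,0,0.3]]}}

```text
t: 13.48
tool_pos: [0.5031, -0.1966, 0.1623]
tool_rot: [-3.137, -0.128, 0.002]
contact_force: [0.1, -0.2, -2.4]
opening: 0.0575
```

Run:
```python
from h import *
go(.5055,-.202,.034,np.radians(4.8))
```

```text
t 13.48 pos [ 0.5031 -0.1966  0.1623] yaw 4.66 tilt [-0.002  0.002] open 0.0575 F [ 0.1 -0.2 -2.4]
 turn z -0.0024 shift cm [ 0.19  0.56 12.83]
```

Call:
{"method": "jog_arm", "body": {"deltas": [[0,0,0,0.1,0.5,1.5,0.3],[0,0,0,0,0,3,0.3],[0,0,0,0,0,3,0.3],[0,0,0,0,0,2.5,0.3],[0,0,0,0,0,1.4,0.3],[0,0,0,0,0,0.5,0.3],[0,0,0,0,0,0.3,0.3],[0,0,0,0,0,0.2,0.3],[0,0,0,0,0,0,0.3],[0,0,0,0,0,0,0.3]]}}

```text
t: 14.32
tool_pos: [0.5061, -0.2024, 0.0407]
tool_rot: [3.138, 0.128, 0.003]
contact_force: [0.6, -0.9, -2.1]
opening: 0.0577
```

Call:
{"method": "jog_arm", "body": {"deltas": [[0,0,0,0,0,0.3,0.3],[0,0,0,0,0,0.15,0.3],[0,0,0,0,0,0.1,0.3],[0,0,0,0,0,0,0.3],[0,0,0,0,0,0,0.3]]}}

```text
t: 14.73
tool_pos: [0.5057, -0.2026, 0.0353]
tool_rot: [3.139, 0.127, 0.001]
contact_force: [-3.4, 0.8, 6.1]
opening: 0.0575
```

Contact with the tote floor. I'll release, retreat and check.

Call:
{"method": "jog_arm", "body": {"deltas": [[0,0,0,0,0,0,0.8],[0,0,0,0,0,0,1],[0,0,0,0,0,0,1],[0,0,0,0,0,0,1],[0,0,0,0,0,-1,1],[0,0,0,0,0,-3,1],[0,0,0,0,0,-3.5,1],[0,0,0,0,0,-3.5,1],[0,0,0,0,0,-3.5,1],[0,0,0,0,0,-3.5,1],[0,0,0,0,0,-2,1],[0,0,0,0,0,0,1]]}}

```text
t: 15.73
tool_pos: [0.5077, -0.2036, 0.2417]
tool_rot: [3.133, 0.127, 0.016]
contact_force: [-0.1, 0.1, 0.5]
opening: 0.0854
```

Run:
```python
from h import *
go(.603,.2185,.24,np.radians(5.5))
im,d=snap('scene','s2.png'); it,dt=snap('top','t2.png')
P=pts('scene',d); H=cv2.cvtColor(im,cv2.COLOR_RGB2HSV); x,y,z=[P[...,i] for i in range(3)]
m=(H[...,1]<70)&(z>.045)&(z<.07)&(x>.42)&(x<.6)&(y>-.4)&(y<-.14)
k,l=cv2.connectedComponents(m.astype(np.uint8))
for i in range(1,k):
    q=P[l==i]
    if len(q)>40: print('tote carton',np.round(np.ravel(cv2.minAreaRect(q[:,:2].astype(np.float32))[0]),4),len(q),np.percentile(q[:,2],[5,50,95]))
# handle: orange pixels, both views, top face points
for n,I,D in(('scene',im,d),('top',it,dt)):
    Q=pts(n,D);h=cv2.cvtColor(I,cv2.COLOR_RGB2HSV).astype(int);X,Y,Z=[Q[...,i] for i in range(3)]
    m=(h[...,0]>5)&(h[...,0]<22)&(h[...,1]>150)&(X>.56)&(X<.65)&(Y>.17)&(Y<.25)&(Z>.115)&(Z<.14)
    q=Q[m]; print(n,'handle top',len(q),'mid x,y',(q.min(0)+q.max(0))/2,np.median(q,0))
a=it[90:200,110:260,::-1]; b=im[200:300,260:400,::-1]
cv2.imwrite('pics/c2.png',cv2.vconcat([cv2.hconcat([cv2.resize(a,(400,293),interpolation=2),cv2.resize(b,(400,293),interpolation=2)]),cv2.resize(im[120:240,110:380,::-1],(800,290),interpolation=2)[:,:800]]))
```

```text
t 15.73 pos [ 0.5077 -0.2036  0.2417] yaw 4.65 tilt [ 0.011 -0.006] open 0.0854 F [-0.1  0.1  0.5]
 turn z -0.0148 shift cm [ 13.53 -41.1    0.17]
tote carton [ 0.5168 -0.3331] 366 [0.04780738 0.05809136 0.06111613]
tote carton [ 0.5043 -0.2017] 395 [0.0488407  0.05779781 0.06085206]
scene handle top 106 mid x,y [0.60550094 0.22060812 0.12448548] [0.61170907 0.22035854 0.13043661]
top handle top 74 mid x,y [0.60302547 0.216376   0.12945134] [0.60065534 0.21711695 0.1304154 ]
```

View pics/c2.png

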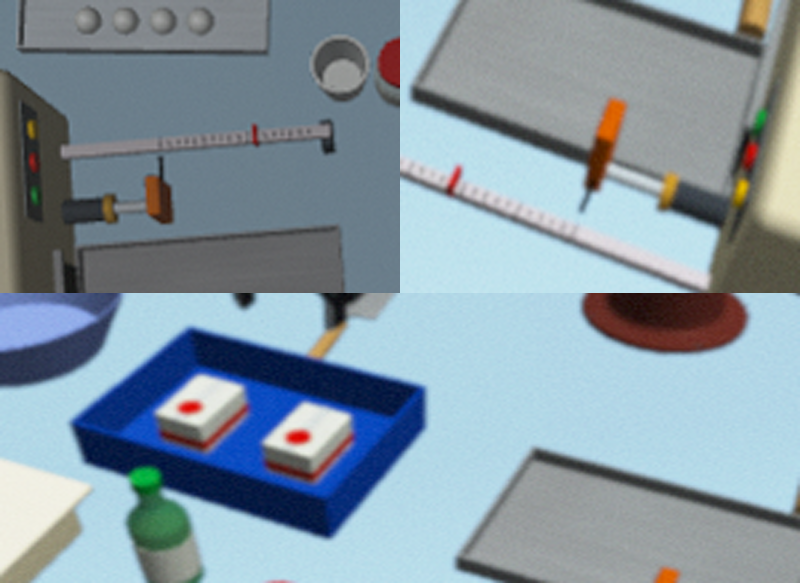

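Bottom pane: both cartons stand upright side by side in the tote, at (0.517,-0.333) and (0.504,-0.202). The pointer (160,165) and the mark (255,135) are unchanged. On to the handle.

Call:
{"method": "jog_arm", "body": {"deltas": [[0,0,-0.014,0,0,0,1],[0,0,0,1.22,-3.7,0,1],[0,0,0,1.22,-3.7,0,1],[0,0,0,1.22,-3.7,0,1],[0,0,0,1.22,-3.7,0,1],[0,0,0,1.22,-3.7,0,1],[0,0,0,1.22,-3.7,0,1],[0,0,0,1.22,-3.7,0,1],[0,0,0,1.22,-3.7,0,1],[0,0,0,1.22,-3.7,0,1],[0,0,0,1.22,-3.7,0,1],[0,0,0,1.22,-3.7,0,1]]}}

```text
t: 16.83
tool_pos: [0.5989, 0.2175, 0.231]
tool_rot: [3.137, 0.151, -0.007]
contact_force: [0.6, -0.0, 0.8]
opening: 0.0855
```

Call:
{"method": "jog_arm", "body": {"deltas": [[0,0,0,0,0,0,1],[0,0,0,0,0,0,1],[0,0,0,0,0,0,1]]}}

```text
t: 17.08
tool_pos: [0.5991, 0.2155, 0.2315]
tool_rot: [3.137, 0.15, -0.006]
contact_force: [0.2, 0.2, -0.1]
opening: 0.085
```

Run:
```python
from h import *
go(.603,.218,.109,np.radians(5.5))
```

```text
t 17.08 pos [0.5991 0.2155 0.2315] yaw 5.49 tilt [-0.004 -0.001] open 0.085 F [ 0.2  0.2 -0.1]
 turn z -0.0002 shift cm [ 0.41 -0.21 12.25]
```

Call:
{"method": "jog_arm", "body": {"deltas": [[0,0,0,0.4,-0.2,0,1],[0,0,0,0,0,2.5,1],[0,0,0,0,0,3,1],[0,0,0,0,0,3,1],[0,0,0,0,0,2,1],[0,0,0,0,0,0.8,1],[0,0,0,0,0,0,1],[0,0,0,0,0,0,1],[0,0,0,0,0,0,1]]}}

```text
t: 17.83
tool_pos: [0.6053, 0.218, 0.1232]
tool_rot: [-3.137, -0.148, -0.006]
contact_force: [1.1, 0.6, -0.8]
opening: 0.0855
```

Run:
```python
from h import *
go(.603,.218,.109,np.radians(5.5))
```

```text
t 17.83 pos [0.6053 0.218  0.1232] yaw 5.41 tilt [0.004 0.001] open 0.0855 F [ 1.1  0.6 -0.8]
 turn z -0.0016 shift cm [-0.23 -0.02  1.42]
```

Call:
{"method": "jog_arm", "body": {"deltas": [[0,0,0,-0.2,0,0.8,1],[0,0,0,0,0,0.5,1],[0,0,0,0,0,0,1],[0,0,0,0,0,0,0.5],[0,0,0,0,0,0,0.2],[0,0,0,0,0,0,0],[0,0,0,0,0,0,0],[0,0,0,0,0,0,0],[0,0,0,0,0,0,0],[0,0,0,0,0,0,0],[0,0,0,0,0,0,0]], "grip_force": 70}}

```text
t: 18.75
tool_pos: [0.6019, 0.218, 0.1081]
tool_rot: [-3.138, -0.149, -0.0]
contact_force: [-0.3, -0.2, 2.1]
opening: 0.0153
```

Run:
```python
from h import *
th=np.radians(5.5); yd=np.array([-np.sin(th),np.cos(th)])
o=ctrl.get_obs(); p=o['tool_pos'][:2]; go(.603,.218,.109,th)
for z in(.069,.073):
  for n,uv in(('scene',(278.4,261.2)),('top',(205.2,140.5))): print(n,'clip along',(ray(n,[uv],z)[0,:2]-p)@yd)
print('depth clip',[ (np.array(c)-p)@yd for c in((.6855,.1175),(.6833,.115))])
```

```text
t 18.75 pos [0.6019 0.218  0.1081] yaw 5.45 tilt [0. 0.] open 0.0153 F [-0.3 -0.2  2.1]
 turn z -0.0009 shift cm [ 0.11  0.02 -0.09]
scene clip along -0.1089350302291315
top clip along -0.10952694776298502
scene clip along -0.1081155062590626
top clip along -0.10992419333979953
depth clip [np.float64(-0.10809535364712948), np.float64(-0.11037298348750293)]
```

Gripped at 15 mm. Pull about 100 mm first, then look.

Call:
{"method": "jog_arm", "body": {"deltas": [[0,0,0,0,0.4,0,0],[0,0,0,0,1,0,0],[0,0,0,0,1.2,0,0],[0,0,0,0,1.2,0,0],[0,0,0,0,1.2,0,0],[0,0,0,0,1.2,0,0],[0,0,0,0,1.2,0,0],[0,0,0,0,1.2,0,0],[0,0,0,0,0.8,0,0],[0,0,0,0,0.6,0,0],[0,0,0,0,0,0,0],[0,0,0,0,0,0,0]]}}

```text
t: 19.75
tool_pos: [0.6112, 0.1199, 0.1081]
tool_rot: [-3.134, -0.149, -0.0]
contact_force: [-0.5, 9.3, 2.8]
opening: 0.0154
```

Run:
```python
from h import *
th=np.radians(5.5); yd=np.array([-np.sin(th),np.cos(th)])
p=ctrl.get_obs()['tool_pos'][:2]; go(.603,.218,.109,th); print('pulled',(np.array([.6019,.218])-p)@yd)
im,d=snap('scene','s3.png'); it,dt=snap('top','t3.png')
a=it[110:180,160:260,::-1]; b=im[220:290,240:340,::-1]
cv2.imwrite('pics/c3.png',cv2.vconcat([cv2.resize(a,(400,280),interpolation=2),cv2.resize(b,(400,280),interpolation=2)]))
```

```text
t 19.75 pos [0.6112 0.1199 0.1081] yaw 5.44 tilt [0.    0.004] open 0.0154 F [-0.5  9.3  2.8]
 turn z -0.001 shift cm [ 0.12 -9.84 -0.09]
pulled 0.09850442158415026
```

View pics/c3.png

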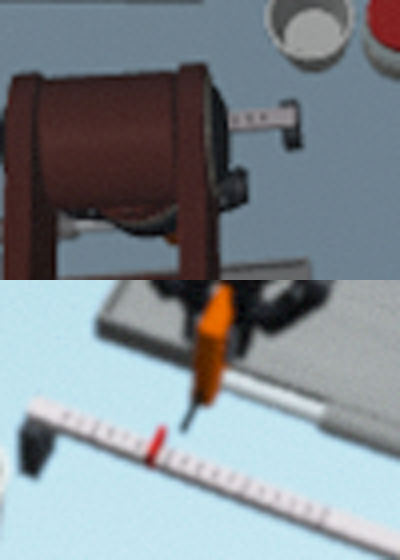

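The top view is blocked by the arm. The scene crop shows the pointer tip at about (286,257) full-frame and the red clip at about (278.5,261), so the gap is small and still to be closed. I'll measure it by rays at z = 0.069.

```bash
cat > gap.py <<'E'
from h import *
def gap(im,dbg=True):
    th=np.radians(5.5); yd=np.array([-np.sin(th),np.cos(th)]); xd=np.array([np.cos(th),np.sin(th)])
    h=cv2.cvtColor(im,cv2.COLOR_RGB2HSV).astype(int); v,u=np.mgrid[0:384,0:512]
    W=ray('scene',np.stack([u.ravel(),v.ravel()],-1),.069)[:,:2].reshape(384,512,2); A=W@yd; B=W@xd
    red=((h[...,0]<8)|(h[...,0]>172))&(h[...,1]>110)&(u>265)&(u<292)&(v>250)&(v<272)
    w=h[...,1]*red; c=(A*w).sum()/w.sum(); bc=(B*w).sum()/w.sum()
    # pointer: lies 25..52 mm across from the rod, i.e. 45..18 mm short of the clip line
    m=(B<bc-.020)&(B>bc-.042)&(abs(A-c)<.03)
    g=np.clip(130-h[...,2],0,None)*m; a=(A*g).sum()/g.sum()
    print('clip along',round(c,4),'n',red.sum(),'pointer along',round(a,4),'n',(g>0).sum(),'spread',np.sqrt(((A-a)**2*g).sum()/g.sum()).round(4),'gap',round(a-c,4)); return a-c
E
python3 - <<'E'
from gap import *
gap(cv2.imread('pics/s3.png')[:,:,::-1])
# reference: rest picture, same detection for the pointer by shifting window
im=cv2.imread('pics/scene0.png')[:,:,::-1]; h=cv2.cvtColor(im,cv2.COLOR_RGB2HSV)
th=np.radians(5.5); yd=np.array([-np.sin(th),np.cos(th)]); xd=np.array([np.cos(th),np.sin(th)])
v,u=np.mgrid[0:384,0:512]; W=ray('scene',np.stack([u.ravel(),v.ravel()],-1),.069)[:,:2].reshape(384,512,2);A=W@yd;B=W@xd
bc=np.array([.603,.218])@xd+.07
m=(B<bc-.020)&(B>bc-.042)&(abs(A-np.array([.603,.218])@yd)<.02); g=np.clip(130-h[...,2].astype(int),0,None)*m
print('rest pointer along',(A*g).sum()/g.sum(),(g>0).sum())
E
```

```text
clip along 0.0504 n 18 pointer along 0.0615 n 10 spread 0.0014 gap 0.011
rest pointer along 0.16002332375780567 10
```

Image and arm agree: 98.5 mm pulled, about 10.8 mm remaining.

Call:
{"method": "jog_arm", "body": {"deltas": [[0,0,0,0,0.4,0,0],[0,0,0,0,0.4,0,0],[0,0,0,0,0.27,0,0],[0,0,0,0,0,0,0],[0,0,0,0,0,0,0],[0,0,0,0,0,0,0],[0,0,0,0,0,0,0],[0,0,0,0,0,0,0]]}}

```text
t: 20.52
tool_pos: [0.6122, 0.1099, 0.1081]
tool_rot: [-3.134, -0.15, -0.0]
contact_force: [-0.7, 8.7, 0.8]
opening: 0.0154
```

Run:
```python
from gap import *
th=np.radians(5.5); yd=np.array([-np.sin(th),np.cos(th)])
p=ctrl.get_obs()['tool_pos'][:2]; go(.603,.218,.109,th); print('pulled',(np.array([.6019,.218])-p)@yd)
im,d=snap('scene','s4.png'); gap(im)
cv2.imwrite('pics/c4.png',cv2.vconcat([cv2.resize(im[220:290,230:340,::-1],(520,330),interpolation=2),cv2.resize(im[130:240,120:270,::-1],(520,260),interpolation=2)]))
```

```text
t 20.52 pos [0.6122 0.1099 0.1081] yaw 5.47 tilt [0.    0.004] open 0.0154 F [-0.7  8.7  0.8]
 turn z -0.0005 shift cm [  0.12 -10.85  -0.09]
pulled 0.10856462762038345
clip along 0.0504 n 18 pointer along 0.0522 n 9 spread 0.0013 gap 0.0018
```

View pics/c4.png

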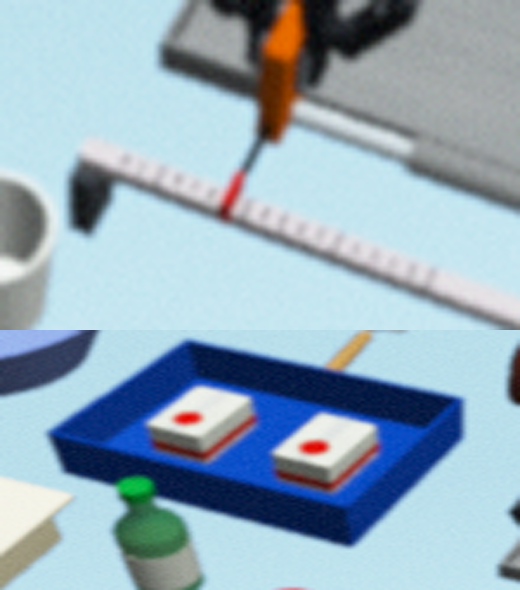

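The pointer (262,140→240,180) now runs straight into the red clip (232,192), and both cartons are upright in the tote. The remaining gap is 1 to 2 mm, so I'll nudge 1 mm and settle.

Call:
{"method": "jog_arm", "body": {"deltas": [[0,0,0,0,0.1,0,0],[0,0,0,0,0,0,0],[0,0,0,0,0,0,0],[0,0,0,0,0,0,0],[0,0,0,0,0,0,0],[0,0,0,0,0,0,0],[0,0,0,0,0,0,0],[0,0,0,0,0,0,0]]}}

```text
t: 21.23
tool_pos: [0.6123, 0.109, 0.1081]
tool_rot: [-3.134, -0.15, -0.001]
contact_force: [-1.1, 10.3, 2.0]
opening: 0.0151
```

Run:
```python
from gap import *
go(.603,.218,.109,np.radians(5.5))
im,_=snap('scene'); g=gap(im)
if abs(g)<.003: print(ctrl.finish_job())
```

```text
t 21.23 pos [0.6123 0.109  0.1081] yaw 5.47 tilt [0.    0.004] open 0.0151 F [-1.1 10.3  2. ]
 turn z -0.0005 shift cm [  0.12 -10.94  -0.09]
clip along 0.0504 n 18 pointer along 0.0516 n 4 spread 0.0017 gap 0.0012
the job is handed in; nothing more can be done
None
```

I moved both cartons into the blue tote and released them. Then I pulled the orange handle about 109.5 mm, until its pointer met the red mark, and handed the job in at 21.2 s while still gripping it.

- **Cartons:** both stand upright side by side at about (0.517, -0.333) and (0.504, -0.202), seen upright again in the last picture.
- **Pointer:** the last image measurement put it 1.2 mm short of the mark, against the 5 mm allowed. It rests on only 4 pointer pixels, but the arm's own travel agrees within about 1 mm.
- **Hold:** the force sensor read about 10 N against the spring, as expected for that pull, with the fingers closed on the handle at 15 mm and a 70 N grip.
- **Red mark:** it measured the same before and after the final pull.
- **Not checked:** I did not measure the loose items (jar, bottle, cup, spatula, rolling pin) again at the end. The top camera was blocked by the arm during the pull, so the final alignment rests on the scene camera and the arm's travel.

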